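Check hinged kitchen tins under a shelf and set aside the stiff one

TASK

Try the hinges of the three green tins under the slatted shelf by lifting each lid by its front lip a good third of the way. Swing every lid that moves freely right back and leave that tin standing open where it is; push any lid that is stiff shut again and stand its tin upright on the chopping board for oiling. Do not knock the shelf, tip a tin over or disturb the salt shaker and pepper mill.

Things in the scene. Friction and masses are not known exactly. Their poses are not given: they have to be found in the camera images.
- tin_a: one of three look-alike green hinged tins (white lid panel) in a row under the shelf, 90 x 56 x 65 mm (x depth, y width, z with lid shut), 0.65 to 0.95 kg. Origin: centre of its underside; x runs from its front (facing the robot) to the hinge, z up. neighbours are 115 mm apart. Grip it across the 56 mm. Stiff hinges cannot be told by looks or place
- lid_a (a joint): that tin's lid, rad: 0 shut (the start), 1.75 fully back. Hinge axis along the tin's y at x = +48, z = 56 mm in its frame, level with the lid underside; no catch. A free lid lifts with about 0.4 N at the lip, falls shut if let go before about 1.5 rad, falls back beyond. A stiff one needs about 2 N at the lip, up or down, and stays where it is left; the tin stays down meanwhile
- lip_a (a point): middle of the front edge of that tin's steel lip, 40 mm wide, 4 thick, at the lid's front edge, standing out 16 beyond the tin's front wall (wall at x = -45) and flaring up 20 degrees; hook a fingertip below it to lift. The point is 109 mm from the hinge axis, 64 above the tin's underside when shut, and moves with the lid
- tin_b: one of three look-alike green hinged tins (white lid panel) in a row under the shelf, 90 x 56 x 65 mm (x depth, y width, z with lid shut), 0.65 to 0.95 kg. Origin: centre of its underside; x runs from its front (facing the robot) to the hinge, z up. neighbours are 115 mm apart. Grip it across the 56 mm. Stiff hinges cannot be told by looks or place
- lid_b (a joint): that tin's lid, rad: 0 shut (the start), 1.75 fully back. Hinge axis along the tin's y at x = +48, z = 56 mm in its frame, level with the lid underside; no catch. A free lid lifts with about 0.4 N at the lip, falls shut if let go before about 1.5 rad, falls back beyond. A stiff one needs about 2 N at the lip, up or down, and stays where it is left; the tin stays down meanwhile
- lip_b (a point): middle of the front edge of that tin's steel lip, 40 mm wide, 4 thick, at the lid's front edge, standing out 16 beyond the tin's front wall (wall at x = -45) and flaring up 20 degrees; hook a fingertip below it to lift. The point is 109 mm from the hinge axis, 64 above the tin's underside when shut, and moves with the lid
- tin_c: one of three look-alike green hinged tins (white lid panel) in a row under the shelf, 90 x 56 x 65 mm (x depth, y width, z with lid shut), 0.65 to 0.95 kg. Origin: centre of its underside; x runs from its front (facing the robot) to the hinge, z up. neighbours are 115 mm apart. Grip it across the 56 mm. Stiff hinges cannot be told by looks or place
- lid_c (a joint): that tin's lid, rad: 0 shut (the start), 1.75 fully back. Hinge axis along the tin's y at x = +48, z = 56 mm in its frame, level with the lid underside; no catch. A free lid lifts with about 0.4 N at the lip, falls shut if let go before about 1.5 rad, falls back beyond. A stiff one needs about 2 N at the lip, up or down, and stays where it is left; the tin stays down meanwhile
- lip_c (a point): middle of the front edge of that tin's steel lip, 40 mm wide, 4 thick, at the lid's front edge, standing out 16 beyond the tin's front wall (wall at x = -45) and flaring up 20 degrees; hook a fingertip below it to lift. The point is 109 mm from the hinge axis, 64 above the tin's underside when shut, and moves with the lid
- shelf: fixed slatted shelf over the tins, with things fixed on top. Origin: on the worktop under the middle of the row, x to its back. Slats 285 to 301 mm above the worktop, x -16 to +121, y -205 to +205: a gripper pointing straight down strikes them; lean it, fingers pointing away from the robot. Two posts 18 thick at x 118, y -185 and +185, a low bar between
- board: wooden chopping board lying fixed on the drainer to the right, 230 (x) x 340 (y) x 22 mm, origin at the centre of its underside; its top is 22 mm above the worktop
- salt: glass salt shaker, 44 mm across, 90 mm high, loose bystander on the worktop's front strip; origin at the centre of its underside
- pepper: wooden pepper mill, 58 mm across, 170 mm high, loose bystander on the worktop's front strip, in front of the drainer; origin at the centre of its underside

How it is judged:
On the way, in this order (a step that is already met when the one before it is completed fails the run):
1. the stiff lid has been lifted about a third of the way (more than 0.45 rad) (value of joint lid_b above 0.45 rad), for 0.1 s.
2. the stiff tin stands upright on the chopping board with its lid shut (x of tin_b in the frame of board between -0.09 and 0.09 m and y of tin_b in the frame of board between -0.145 and 0.145 m and z of tin_b in the frame of board between 0.017 and 0.027 m and angle between tin_b's own z axis and vertical below 0.1 rad and value of joint lid_b below 0.1 rad), for 0.2 s.
At the end, for the whole second after the job is handed in: The tin with the stiff hinge stands upright on the chopping board (its centre at least 25 mm inside the board's edges), lid shut to within 0.1 rad, at rest; the lids of both free tins are back beyond 1.4 rad and those tins stand upright within 50 mm of where they started (all of step 2 and linear speed of tin_b below 0.02 m/s and value of joint each of lid_a, lid_c above 1.4 rad and distance of each of tin_a, tin_c from where it was at the start of the episode below 0.05 m and angle between each of tin_a, tin_c's own z axis and vertical below 0.1 rad); the robot touches nothing.
It fails at once if a tin is tipped over (leans more than 40 degrees) (angle between any of tin_a, tin_b, tin_c's own z axis and vertical above 0.7 rad).
It fails at once if the shelf is knocked by the arm or gripper (more than 15 N) (contact force between any of the arm, the fingers and shelf above 15 N).
It fails at once if the salt shaker or pepper mill is shifted more than 40 mm (distance of any of salt, pepper from where it was at the start of the episode above 0.04 m).
It also fails if it takes over 70 s, if anything falls off the work surface, if the arm or the gripper's body presses on something with over 40 N, if the wrist force passes 120 N, or if a joint passes its speed limit or range.

ROBOT

A 6-joint arm with a two-finger parallel gripper is mounted at the origin on a cart in front of the work surface, level with it; the furniture and walls round the work are solid. World frame = base frame: x ahead of the robot, y to its left, z up, the work surface at z = 0. Lengths are in m, angles in rad, forces in N, time in s.
With the tool pointing down it reaches from about 0.325 to 0.85 m from the base axis. Payload 4.4 kg.
Tool frame: the origin (TCP) lies at the centre of the arm's flange, where the gripper is bolted on; the fingertips stand 199 mm ahead of it and the grasp point (between the pads) lies 180 mm ahead of it; z points along the fingers, y is the line along which they close (so a half turn about z gives the same grasp; the last joint's range is limited). The gripper opens to 94 mm and grips with 3 to 60 N. Pads are 16 mm wide; open, the fingers measure 119 mm over their backs; the gripper's body (75 mm by 177 mm) begins 78 mm behind the grasp point.
Start: joints at [-1.365, 0.207, 1.542, -0, 1.393, -0.15], TCP at [0.2, -0.539, 0.405] pointing down, gripper open.
Joint ranges: [-2.73, 2.73], [-0.86, 2.22], [0.23, 2.46], [-1.11, 4.25], [0.08, 2.63], [-2.82, 2.82]. Speed limits (rad/s): [2.79, 2.79, 3.14, 3.14, 3.14, 3.14].

INTERFACE

Orientations are given as a unit quaternion [w, x, y, z].
In Python, from cell import ctrl, optics, workorder gives the robot as it stands. The module is installed in compiled form; this text tells all that it offers.
- The arm moves only by the tool drive_tool, never from a script. Its argument "targets" is one flat list of numbers, 7 for each row, row after row: the closure, from 0 (fully open) to 1 (shut), then the shift along the tool's x, y, z in cm, then the turn, a rotation vector about the tool's x, y, z in rad. In form: [grip, x, y, z, ax, ay, az, grip, x, y, z, ax, ay, az, ...]. A call has 1 to 10 rows; each row shifts and turns the commanded pose from where the row before left it, along the tool's axes as they then stand; what a row does not reach is not made up. A row lasts 1/10 s, in which the tool goes at most 50 mm and 8.59 degrees, less where a joint would pass 70% of its speed; a pose out of reach is approached as far as the arm can. A call with a gripper value outside its range is refused whole. The fingers move at their own pace and stop on an object; "force" is the grip in N (left out, the last holds). Time passes only in rows, so rows that do not move let the fingers close. It gives the time, the measured TCP pose, the force, the opening and the grip force at its end, in the units of the state.
- ctrl.read_state(): the state, without advancing time (a new reading comes with each control period).
- optics.read_camera(name): name is "scene" or "top" or "wrist"; returns (picture, depth): 400x640x3 uint8, red, green, blue; 400x640 float32, m along the optical axis (not along the pixel's ray), 0 where there is no reading.
- optics.camera_model(name): a dict with "camera_matrix" (3x3 intrinsics, pixels), "extrinsics" (4x4, takes a point from world to camera coordinates); the wrist camera has in their place "T_tool_cam" (4x4, takes a point from camera to tool coordinates, whose origin is the TCP and whose axes are the flange's). Camera axes: x right, y down, z forward; pixel columns grow to the right and rows downward; lengths in m; the calibration is good to about 2 mm. A picture is of the moment at which its call begins: read the wrist's pose just before it. camera_model takes no time and is no camera call.
- workorder.finish_job(): hands the job in; it is judged then, once.
The state is a dict: "clock": time; "q": joint angles; "joint_vel": joint speeds; "joint_efforts": joint torques, N m; "eef_pos": TCP position; "ee_rot": TCP orientation; "contact_force": force on the tool from outside, world axes, zero at the start; "wrist_torque": the same for the moment, N m; "opening": finger opening in m; "grasp_force": force on a finger pad.
Only numpy, scipy, OpenCV 4.12 (cv2) and the standard library are available. Lean on these libraries where they do the work, as an engineer would, in place of code of your own. Each camera call takes 0.05 s, during which the arm holds its last target. There are 200 camera calls.

## Working session

There is one attempt and no reset: what is moved stays moved. The work goes in short steps, Python scripts to look and compute and a tool call to move; the robot and the scene stay as the last step left them, time stands still between calls to the robot, and variables do not carry over. Pictures are saved under pics/ and viewed, at most 10 in all, crops included, and the job is handed in when it is done.

Besides the shell and the picture viewer there is one more tool, called after "Request:" by a JSON object that holds its "name" and its "arguments". drive_tool: Moves the arm, as the interface text tells. Its arguments: {"type":"object","properties":{"targets":{"type":"array"},"force":{"type":"number"}},"required":["targets"]}

```bash
mkdir -p pics
python3 - <<'E'
from cell import ctrl, optics
import cv2, numpy as np
s=ctrl.read_state(); print(s)
for n in ["scene","top"]:
    im,d=optics.read_camera(n); cv2.imwrite(f"pics/{n}0.png",im[:,:,::-1]); np.savez(f"{n}0.npz",im=im,d=d)
    m=optics.camera_model(n); print(n,m)
print(optics.camera_model("wrist"))
E
```

```text
{'clock': 0.0, 'q': array([-1.36551808e+00,  2.07412882e-01,  1.54292871e+00, -1.20302028e-05,
        1.39348700e+00, -1.50457850e-01]), 'joint_vel': array([ 1.27148805e-04,  6.09390554e-04, -1.57892223e-03, -7.03810455e-05,
        1.88575829e-03,  1.13004957e-03]), 'joint_efforts': array([-7.73794436e-04, -3.70879519e+01, -2.81418622e+01,  6.97942916e-02,
        3.62647721e-02, -1.73142384e-04]), 'eef_pos': array([ 0.20019856, -0.5386439 ,  0.40350632]), 'ee_rot': array([-1.11738940e-03,  9.84222335e-01,  1.76932601e-01, -3.65573684e-05]), 'contact_force': array([ 0.40445224,  0.25644019, -0.12541054]), 'wrist_torque': array([-0.03329034,  0.06259734, -0.04265594]), 'grasp_force': 0.0, 'opening': 0.09409408031194401}
scene {'camera_matrix': array([[478.85379709,   0.        , 323.8170027 ],
       [  0.        , 478.85379709, 206.42940462],
       [  0.        ,   0.        ,   1.        ]]), 'extrinsics': array([[ 0.57074022, -0.82112869, -0.00180891, -0.23218254],
       [-0.36110277, -0.24901124, -0.89866467,  0.25023822],
       [ 0.73746891,  0.51355728, -0.43863258,  0.9211
[... 335 characters left out ...]
248152,  0.35522272, -0.52639256,  0.41195714],
       [ 0.48568795, -0.20354415, -0.85010411,  1.28854254],
       [ 0.        ,  0.        ,  0.        ,  1.        ]])}
{'camera_matrix': array([[303.47926803,   0.        , 314.73865795],
       [  0.        , 303.47926803, 195.94432394],
       [  0.        ,   0.        ,   1.        ]]), 'T_tool_cam': array([[ 9.62212066e-04, -9.68222151e-01, -2.50089864e-01,
         7.22649361e-02],
       [ 9.99998844e-01,  1.22608511e-03, -8.99323969e-04,
        -8.17532027e-04],
       [ 1.17737685e-03, -2.50088710e-01,  9.68222212e-01,
         2.14499273e-02],
       [ 0.00000000e+00,  0.00000000e+00,  0.00000000e+00,
         1.00000000e+00]])}
```

View pics/scene0.png

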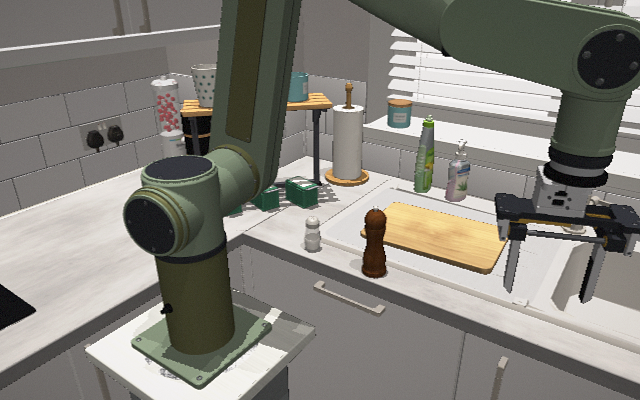

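View pics/top0.png

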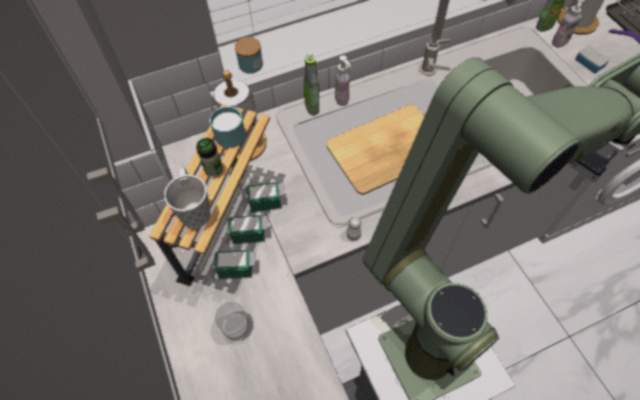

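The scene view shows the shelf at left (slats y≈105), the tins at (302,192) and (265,198), salt at (312,235), pepper at (375,243) and the board at (435,235). In the top view the tins are at (264,195), (246,228) and (234,263), with the board at (385,148) and salt at (354,229).

```bash
cat > h.py <<'E'
import numpy as np, cv2
from scipy.spatial.transform import Rotation as R
def world(d,m,T=None):
    K=m["camera_matrix"]; v,u=np.mgrid[0:400,0:640]
    P=np.stack([(u-K[0,2])/K[0,0]*d,(v-K[1,2])/K[1,1]*d,d],-1)
    if T is None: T=np.linalg.inv(m["extrinsics"])
    return P@T[:3,:3].T+T[:3,3]
def rot(s): q=s["ee_rot"]; return R.from_quat([q[1],q[2],q[3],q[0]])
E
python3 - <<'E'
from h import *
from cell import optics
for n in ["top","scene"]:
    z=np.load(n+"0.npz"); P=world(z["d"],optics.camera_model(n)); im=z["im"]; ok=z["d"]>0
    hsv=cv2.cvtColor(im,cv2.COLOR_RGB2HSV)
    def comps(name,mask,mn,zr):
        mask=mask&ok&(P[...,2]>zr[0])&(P[...,2]<zr[1])
        k,l,st,c=cv2.connectedComponentsWithStats(mask.astype(np.uint8))
        for i in range(1,k):
            if st[i,4]>mn:
                p=P[l==i]; r=cv2.minAreaRect((p[:,:2]*1000).astype(np.float32))
                print(n,name,c[i].round(),st[i,4],"med",np.median(p,0).round(3),"z",np.percentile(p[:,2],[5,95]).round(3),"rect",np.round(r[0],0),np.round(r[1],0),round(r[2],1))
    H,S,V=hsv[...,0],hsv[...,1],hsv[...,2]
    reg=(P[...,0]>.3)
    comps("green",(H>65)&(H<95)&(S>100)&reg,60,(.01,.09))
    comps("top60",reg&(P[...,0]<1),60,(.05,.08))
    comps("wood",(H>8)&(H<25)&(S>80)&reg,200,(.005,.04))
    comps("shelf",(H>5)&(H<25)&(S>80)&reg,100,(.26,.33))
    comps("mid",reg,60,(.075,.2))
    print(n,"worktop z",np.median(P[...,2][ok&(abs(P[...,2])<.02)]))
E
```

```text
top green [265. 203.] 271 med [0.566 0.218 0.041] z [0.015 0.062] rect [567. 219.] [82. 11.] 75.6
top green [247. 236.] 288 med [0.488 0.302 0.043] z [0.015 0.063] rect [488. 302.] [86. 10.] 70.3
top green [234. 271.] 273 med [0.401 0.371 0.044] z [0.015 0.064] rect [402. 372.] [86. 11.] 70.9
top top60 [493.  21.] 621 med [ 0.925 -0.805  0.066] z [0.052 0.079] rect [ 925. -811.] [455.  15.] 90.0
top top60 [627.  10.] 61 med [ 0.773 -1.277  0.067] z [0.062 0.075] rect [  762. -1278.] [ 20. 123.] 85.9
top top60 [549.  17.] 131 med [ 0.853 -0.995  0.065] z [0.052 0.078] rect [  856. -1006.] [76. 38.] 63.1
top top60 [588.  16.] 107 med [ 0.798 -1.128  0.067] z [0.053 0.078] rect [  801. -1133.] [65. 22.] 66.9
top top60 [564.  32.] 114 med [ 0.764 -0.993  0.063] z [0.051 0.077] rect [  767. -1005.] [58. 40.] 51.7
top top60 [633.  36.] 85 med [ 0.656 -1.211  0.059] z [0.051 0.065] rect [  656. -1213.] [62. 33.] 7.1
top top60 [388.  56.] 494 med [ 0.926 -0.375  0.065] z [0.051 0.078] rect [ 926. -380.] [ 16. 313.] 0.1
top top60 [327.  77.] 105 med [ 0.927 -0.143  0.065] z [0.053 0.079] rect
[... 4138 characters left out ...]
[0.287 0.301] rect [646. 234.] [139. 130.] 48.2
scene shelf [195. 109.] 400 med [0.397 0.411 0.299] z [0.287 0.302] rect [423. 440.] [141.  77.] 47.5
scene mid [431. 142.] 12317 med [ 0.924 -0.075  0.156] z [0.083 0.192] rect [950.  42.] [353. 870.] 14.8
scene mid [144. 135.] 4373 med [0.504 0.841 0.144] z [0.082 0.194] rect [494. 722.] [275. 398.] 23.0
scene mid [621. 178.] 2286 med [ 0.927 -0.576  0.149] z [0.082 0.187] rect [ 981. -580.] [115. 271.] 88.5
scene mid [374. 227.] 727 med [ 0.367 -0.164  0.127] z [0.08  0.158] rect [ 374. -159.] [37. 48.] 20.8
scene mid [312. 221.] 102 med [0.379 0.016 0.083] z [0.076 0.088] rect [381.  18.] [30. 30.] 60.0
scene worktop z 0.0005217020561167907
```

```bash
cat >> h.py <<'E'
def tool(psi,th):
    p,t=np.radians(psi),np.radians(th); c,s,C,S=np.cos(p),np.sin(p),np.cos(t),np.sin(t)
    return R.from_matrix(np.array([[S*c,S*s,C],[s,-c,0],[c*C,s*C,-S]]).T)
def plan(p0,R0,tip,psi,th,N):
    R1=tool(psi,th); p1=np.array(tip)-.199*R1.as_matrix()[:,2]
    rel=R0.inv()*R1; t=R0.inv().apply(p1-p0); w=rel.as_rotvec()/N
    M=sum(R.from_rotvec(w*k).as_matrix() for k in range(N))
    p=np.linalg.solve(M,t)
    print("N",N,"row",np.round(p*100,2).tolist(),np.round(w,3).tolist(),"flange->",p1.round(3), "step cm",round(np.linalg.norm(p)*100,2),"rad",round(np.linalg.norm(w),3))
    return p1,R1
def go(*targets):
    from cell import ctrl
    s=ctrl.read_state(); p,r=s["eef_pos"],rot(s); z=r.as_matrix()[:,2]
    print("t",round(s["clock"],2),"flange",p.round(4),"tip",(p+.199*z).round(4),"th",round(np.degrees(np.arcsin(-z[2])),1),"psi",round(np.degrees(np.arctan2(-r.as_matrix()[0,1]*-1,-r.as_matrix()[1,1])),1),"q",s["q"].round(3),"F",s["contact_force"].round(2),"open",round(s["opening"],4),"gf",s["grasp_force"])
    for t in targets: p,r=plan(p,r,*t)
E
python3 - <<'E'
from h import *
go(([.50,-.10,.30],30,60,14),([.50,.10,.26],50,35,10))
E
```

```text
t 0.1 flange [ 0.2002 -0.5387  0.4036] tip [ 0.2001 -0.5383  0.2046] th 89.9 psi 20.4 q [-1.365  0.207  1.543 -0.     1.393 -0.151] F [ 0.54  0.45 -0.19] open 0.0938 gf 0.0
N 14 row [2.62, -1.89, 0.16] [0.003, 0.037, -0.012] flange-> [ 0.414 -0.15   0.472] step cm 3.24 rad 0.039
N 10 row [-0.17, -1.07, 1.18] [0.024, 0.043, -0.026] flange-> [ 0.395 -0.025  0.374] step cm 1.6 rad 0.056
```

Request:
{"name": "drive_tool", "arguments": {"targets": [1,2.62,-1.89,0.16,0.003,0.037,-0.012,1,2.62,-1.89,0.16,0.003,0.037,-0.012,1,2.62,-1.89,0.16,0.003,0.037,-0.012,1,2.62,-1.89,0.16,0.003,0.037,-0.012,1,2.62,-1.89,0.16,0.003,0.037,-0.012,1,2.62,-1.89,0.16,0.003,0.037,-0.012,1,2.62,-1.89,0.16,0.003,0.037,-0.012,1,2.62,-1.89,0.16,0.003,0.037,-0.012,1,2.62,-1.89,0.16,0.003,0.037,-0.012,1,2.62,-1.89,0.16,0.003,0.037,-0.012]}}

```text
clock: 1.1
eef_pos: [0.3631, -0.2612, 0.4332]
ee_rot: [-0.048, 0.955, 0.232, 0.179]
contact_force: [-0.3, -0.2, -0.3]
opening: 0.0173
grasp_force: 0.0
```

Run:
```python
from h import *
go(([.50,-.10,.30],30,60,4),([.50,.10,.26],50,35,10))
```

```text
t 1.1 flange [ 0.3631 -0.2612  0.4332] tip [ 0.4265 -0.2264  0.2478] th 68.7 psi 27.4 q [-0.936 -0.135  1.856  0.376  1.383  0.093] F [-0.29 -0.25 -0.29] open 0.0173 gf 0.0
N 4 row [2.63, -1.85, 0.14] [0.003, 0.038, -0.011] flange-> [ 0.414 -0.15   0.472] step cm 3.22 rad 0.039
N 10 row [-0.17, -1.07, 1.18] [0.024, 0.043, -0.026] flange-> [ 0.395 -0.025  0.374] step cm 1.6 rad 0.056
```

Request:
{"name": "drive_tool", "arguments": {"targets": [1,2.62,-1.89,0.16,0.003,0.037,-0.012,1,2.62,-1.89,0.16,0.003,0.037,-0.012,1,2.62,-1.89,0.16,0.003,0.037,-0.012,1,2.62,-1.89,0.16,0.003,0.037,-0.012,1,-0.17,-1.07,1.18,0.024,0.043,-0.026,1,-0.17,-1.07,1.18,0.024,0.043,-0.026,1,-0.17,-1.07,1.18,0.024,0.043,-0.026,1,-0.17,-1.07,1.18,0.024,0.043,-0.026,1,-0.17,-1.07,1.18,0.024,0.043,-0.026,1,-0.17,-1.07,1.18,0.024,0.043,-0.026]}}

```text
clock: 2.1
eef_pos: [0.4022, -0.0767, 0.4081]
ee_rot: [-0.145, 0.864, 0.331, 0.352]
contact_force: [0.3, -0.2, -0.3]
opening: 0.0006
grasp_force: 0.0
```

```bash
cat > kin.py <<'E'
from h import *
from scipy.optimize import least_squares
def fk(q,k):
    h,L1,L2,L3,d,e,a=k
    r1=R.from_euler('z',q[0]); p=r1.apply([a,d,h])
    r=r1*R.from_euler('y',q[1]); p=p+r.apply([0,0,L1])
    r=r*R.from_euler('y',q[2]); p=p+r.apply([e,0,L2])
    r=r*R.from_euler('z',q[3])*R.from_euler('y',q[4]); p=p+r.apply([0,0,L3])
    return p,r*R.from_euler('z',q[5])
DATA=[([-1.365,.2074,1.5429,0,1.3935,-.1505],[.2002,-.5386,.4035],[-.0011,.98422,.17693,0]),
([-.936,-.135,1.856,.376,1.383,.093],[.3631,-.2612,.4332],[-.048,.955,.232,.179])]
E
python3 - <<'E'
from kin import *
from cell import ctrl
s=ctrl.read_state(); print(s["clock"],s["q"].round(4).tolist(),s["eef_pos"].round(4).tolist(),s["ee_rot"].round(4).tolist())
D=DATA+[(s["q"],s["eef_pos"],s["ee_rot"])]
for q,p,qq in D:
    r=fk(q,[0]*7)[1]; t=R.from_quat([qq[1],qq[2],qq[3],qq[0]]); print((r.inv()*t).as_rotvec().round(3))
f=lambda k:np.concatenate([fk(q,k)[0]-p for q,p,_ in D]+[.001*(np.array(k)-[.3,.5,.5,.1,.08,0,0])])
r=least_squares(f,[.3,.5,.5,.1,.08,0,0]); print(r.x.round(4),r.fun[:9].round(4))
go()
E
```

```text
2.1 [-0.6585, -0.2471, 2.0673, 0.8106, 1.2866, -0.0445] [0.4022, -0.0767, 0.4081] [-0.1454, 0.8635, 0.3307, 0.3518]
[-0.     0.     1.571]
[-1.000e-03 -0.000e+00  1.572e+00]
[0.    0.    1.571]
[ 0.2855  0.4548  0.5036  0.1431  0.0859  0.0955 -0.0036] [-0.     -0.      0.0001  0.      0.     -0.0001  0.      0.     -0.    ]
t 2.1 flange [ 0.4022 -0.0767  0.4081] tip [0.504  0.0195 0.2667] th 45.2 psi 42.3 q [-0.658 -0.247  2.067  0.811  1.287 -0.044] F [ 0.35 -0.17 -0.25] open 0.0006 gf 0.0
```

```bash
cat >> kin.py <<'E'
DATA.append(([-0.6585,-0.2471,2.0673,0.8106,1.2866,-0.0445],[0.4022,-0.0767,0.4081],[-.1454,.8635,.3307,.3518]))
K=[.2855,.4548,.5036,.1431,.0859,.0955,-.0036]
LO=np.array([-2.73,-.86,.23,-1.11,.08,-2.82]); HI=np.array([2.73,2.22,2.46,4.25,2.63,2.82])
def ik(tip,psi,th,q0):
    Rt=tool(psi,th); pt=np.array(tip)-.199*Rt.as_matrix()[:,2]
    def f(q):
        p,r=fk(q,K); r=r*R.from_euler('z',np.pi/2)
        return np.r_[(p-pt)*5,(r.inv()*Rt).as_rotvec()]
    s=least_squares(f,np.clip(q0,LO+.01,HI-.01),bounds=(LO,HI)); return s.x,np.linalg.norm(s.fun)
E
python3 - <<'E'
from kin import *
from cell import ctrl,optics
q0=ctrl.read_state()["q"]
tins={"1":(.592,.212,75),"2":(.513,.295,71),"3":(.425,.365,70)}
for n,(x,y,yaw) in tins.items():
    u=np.array([np.cos(np.radians(yaw)),np.sin(np.radians(yaw))])
    for psi in (45,60,yaw):
        for th in (30,45):
            out=[]
            for X,Z in ((-54,.043),(20,.15),(45,.15)):
                p=np.r_[np.array([x,y])+u*X/1000,Z]
                q,e=ik(p,psi,th,q0); out.append((q.round(2).tolist() if X==-54 else "",round(e,3)))
            print(n,psi,th,out)
s=ctrl.read_state(); im,d=optics.read_camera("wrist"); cv2.imwrite("pics/w1.png",im[:,:,::-1])
np.savez("w1.npz",im=im,d=d,p=s["eef_pos"],R=rot(s).as_matrix())
E
```

```text
1 45 30 [([-0.37, 0.44, 2.17, 1.64, 0.92, -0.95], np.float64(0.0)), ('', np.float64(0.0)), ('', np.float64(0.0))]
1 45 45 [([-0.24, 0.29, 2.11, 1.24, 0.69, -0.44], np.float64(0.0)), ('', np.float64(0.0)), ('', np.float64(0.0))]
1 60 30 [([-0.42, 0.52, 2.01, 1.33, 1.09, -0.87], np.float64(0.0)), ('', np.float64(0.0)), ('', np.float64(0.0))]
1 60 45 [([-0.3, 0.38, 1.98, 1.06, 0.91, -0.51], np.float64(0.0)), ('', np.float64(0.0)), ('', np.float64(0.0))]
1 75 30 [([-0.41, 0.61, 1.83, 1.11, 1.27, -0.83], np.float64(0.0)), ('', np.float64(0.0)), ('', np.float64(0.0))]
1 75 45 [([-0.31, 0.47, 1.83, 0.91, 1.11, -0.59], np.float64(0.0)), ('', np.float64(0.0)), ('', np.float64(0.0))]
2 45 30 [([-0.18, 0.35, 2.36, 1.9, 0.85, -1.1], np.float64(0.0)), ('', np.float64(0.0)), ('', np.float64(0.0))]
2 45 45 [([-0.04, 0.17, 2.28, 1.41, 0.55, -0.47], np.float64(0.0)), ('', np.float64(0.0)), ('', np.float64(0.0))]
2 60 30 [([-0.29, 0.41, 2.23, 1.5, 1.0, -0.99], np.float64(0.0)), ('', np.float64(0.0)), ('', np.float64(0.0))]
2 60 45 [([-0.14, 0.24, 2.18, 1.19, 0.79, -0.53], np.float64(0.0)), ('', np.flo
[... 242 characters left out ...]
', np.float64(0.0))]
3 45 30 [([0.12, 0.33, 2.46, 2.25, 0.78, -1.24], np.float64(0.099)), ('', np.float64(0.0)), ('', np.float64(0.0))]
3 45 45 [([0.23, 0.06, 2.41, 1.66, 0.38, -0.51], np.float64(0.0)), ('', np.float64(0.0)), ('', np.float64(0.0))]
3 60 30 [([-0.11, 0.33, 2.41, 1.73, 0.93, -1.12], np.float64(0.0)), ('', np.float64(0.0)), ('', np.float64(0.0))]
3 60 45 [([0.07, 0.12, 2.34, 1.34, 0.65, -0.53], np.float64(0.0)), ('', np.float64(0.0)), ('', np.float64(0.0))]
3 70 30 [([-0.17, 0.37, 2.32, 1.48, 1.03, -1.05], np.float64(0.0)), ('', np.float64(0.0)), ('', np.float64(0.0))]
3 70 45 [([0.0, 0.18, 2.27, 1.19, 0.8, -0.57], np.float64(0.0)), ('', np.float64(0.0)), ('', np.float64(0.0))]
```

View pics/w1.png

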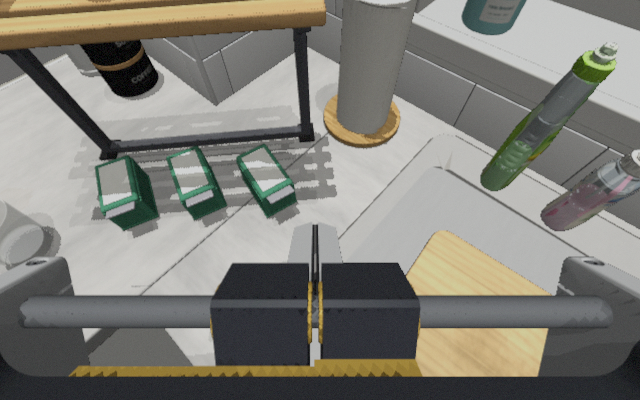

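The wrist view shows the three tins in a row at (125,190), (197,182) and (267,178), with lips toward the camera at (120,210), (203,197) and (281,195). The shelf's front slat crosses above them.

```bash
cat > tins.py <<'E'
from h import *
from cell import optics,ctrl
def look(name):
    s=ctrl.read_state(); im,d=optics.read_camera("wrist"); cv2.imwrite(f"pics/{name}.png",im[:,:,::-1])
    np.savez(f"{name}.npz",im=im,d=d,p=s["eef_pos"],R=rot(s).as_matrix())
def pts(name):
    z=np.load(name+".npz"); m=optics.camera_model("wrist"); T=np.eye(4); T[:3,:3]=z["R"]; T[:3,3]=z["p"]
    return z["im"],z["d"],world(z["d"],m,T@m["T_tool_cam"])
E
python3 - <<'E'
from tins import *
im,d,P=pts("w1")
top=(d>0)&(P[...,2]>.054)&(P[...,2]<.075)&(P[...,0]>.3)&(P[...,0]<.7)&(P[...,1]>.1)&(P[...,1]<.45)
k,l,st,c=cv2.connectedComponentsWithStats(top.astype(np.uint8))
for i in range(1,k):
    if st[i,4]>200:
        p=P[l==i]; r=cv2.minAreaRect((p[:,:2]*1000).astype(np.float32)); print(c[i].round(),st[i,4],np.round(r[0]),np.round(r[1]),round(r[2],1),np.percentile(p[:,2],[5,50,95]).round(4))
w=(d>0)&(abs(P[...,2])<.01); print("table",np.median(P[...,2][w]))
E
```

```text
[213.  75.] 219 [678. 446.] [ 6. 43.] 86.7 [0.0549 0.0643 0.0738]
[265. 173.] 1971 [591. 211.] [113.  55.] 75.3 [0.0604 0.064  0.0655]
[191. 175.] 1963 [511. 291.] [108.  55.] 69.9 [0.0606 0.0641 0.0656]
[117. 186.] 2137 [425. 360.] [108.  55.] 67.2 [0.0588 0.0642 0.0657]
table -0.0003682782111014693
```

```bash
cat >> tins.py <<'E'
TIN={1:(.592,.214,75),2:(.5125,.2955,70),3:(.427,.3645,67.5)}
def tp(n,X,Z,Y=0):
    x,y,a=TIN[n]; a=np.radians(a); return np.array([x+np.cos(a)*X/1000-np.sin(a)*Y/1000,y+np.sin(a)*X/1000+np.cos(a)*Y/1000,Z/1000])
E
python3 -c "
from tins import *
go((tp(1,-95,43),75,30,10),(tp(1,-54,43),75,30,2))"
```

```text
t 2.15 flange [ 0.4011 -0.0752  0.4058] tip [0.5022 0.0219 0.2646] th 45.2 psi 42.5 q [-0.657 -0.247  2.072  0.812  1.288 -0.046] F [-1.89  1.52 -1.03] open 0.0003 gf 0.0
N 10 row [-1.47, 0.97, 2.36] [0.044, 0.025, -0.037] flange-> [ 0.523 -0.044  0.143] step cm 2.94 rad 0.062
N 2 row [1.03, -0.0, 1.78] [0.0, 0.0, 0.0] flange-> [ 0.533 -0.005  0.143] step cm 2.05 rad 0.0
```

Request:
{"name": "drive_tool", "arguments": {"targets": [1,-1.47,0.97,2.36,0.044,0.025,-0.037,1,-1.47,0.97,2.36,0.044,0.025,-0.037,1,-1.47,0.97,2.36,0.044,0.025,-0.037,1,-1.47,0.97,2.36,0.044,0.025,-0.037,1,-1.47,0.97,2.36,0.044,0.025,-0.037,1,-1.47,0.97,2.36,0.044,0.025,-0.037,1,-1.47,0.97,2.36,0.044,0.025,-0.037,1,-1.47,0.97,2.36,0.044,0.025,-0.037,1,-1.47,0.97,2.36,0.044,0.025,-0.037]}}

```text
clock: 3.05
eef_pos: [0.5134, -0.0568, 0.1694]
ee_rot: [-0.287, 0.708, 0.512, 0.392]
contact_force: [0.2, -0.2, 1.0]
opening: 0.0002
grasp_force: 0.0
```

```bash
python3 -c "
from tins import *
look('w2');im,d,P=pts('w2')
go((tp(1,-80,43),75,30,2),(tp(1,-54,43),75,30,2),(tp(1,-54,55),75,30,1))
x,y,a=TIN[1];a=np.radians(a)
Q=(P-[x,y,0]); X=Q[...,0]*np.cos(a)+Q[...,1]*np.sin(a); Y=-Q[...,0]*np.sin(a)+Q[...,1]*np.cos(a)
m=(d>0)&(abs(X)<.075)&(abs(Y)<.045)&(P[...,2]>.052)&(P[...,2]<.075)
p=P[m]; r=cv2.minAreaRect((p[:,:2]*1000).astype(np.float32)); print(m.sum(),r,X[m].min(),X[m].max(),Y[m].min(),Y[m].max())
"
```

```text
t 3.1 flange [ 0.5131 -0.0557  0.1649] tip [0.5642 0.1055 0.06  ] th 31.8 psi 72.0 q [-0.516  0.538  1.867  1.043  1.295 -0.807] F [ 0.74 -0.54 -3.24] open 0.0004 gf 0.0
N 2 row [-0.21, 0.27, 1.81] [0.02, 0.016, -0.018] flange-> [ 0.527 -0.03   0.143] step cm 1.85 rad 0.031
N 2 row [0.65, -0.0, 1.13] [0.0, 0.0, 0.0] flange-> [ 0.533 -0.005  0.143] step cm 1.3 rad 0.0
N 1 row [1.04, 0.0, -0.6] [0.0, 0.0, 0.0] flange-> [ 0.533 -0.005  0.154] step cm 1.2 rad 0.0
4456 ((591.064453125, 208.06155395507812), (109.16957092285156, 56.05630111694336), 74.9584732055664) -0.060568889029622805 0.048601391265492185 -0.02868937658236253 0.027366888371500663
```

View pics/w2.png

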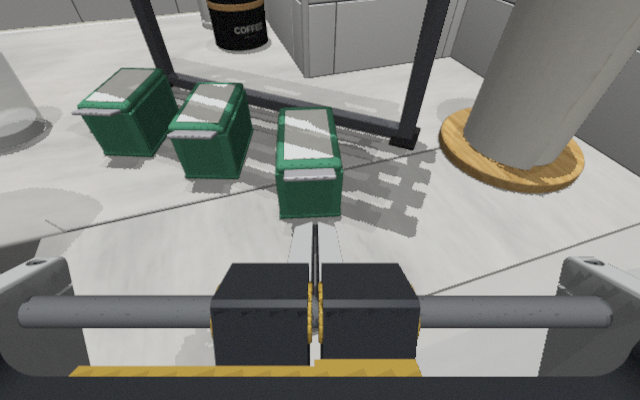

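The view shows tin 1 squarely ahead, its lip at (310,174) and its front wall down to (310,215). The fingertips are at (316,228), and the other two tins are to the left.

Request:
{"name": "drive_tool", "arguments": {"targets": [1,-0.21,0.27,1.81,0.02,0.016,-0.018,1,-0.21,0.27,1.81,0.02,0.016,-0.018,1,0,0,0,0,0,0,0]}}

```text
schema error: expected a multiple of 7 numbers
```

```bash
python3 -c "
from tins import *
go((tp(1,-54,43),75,30,3),(tp(1,-50,60),75,30,3),(tp(1,-37,104),75,30,5))
"
```

```text
t 3.1 flange [ 0.5131 -0.0557  0.1649] tip [0.5642 0.1055 0.06  ] th 31.8 psi 72.0 q [-0.516  0.538  1.867  1.043  1.295 -0.807] F [ 0.74 -0.54 -3.24] open 0.0004 gf 0.0
N 3 row [0.31, 0.16, 1.95] [0.013, 0.01, -0.012] flange-> [ 0.533 -0.005  0.143] step cm 1.98 rad 0.021
N 3 row [0.56, 0.0, -0.17] [0.0, 0.0, 0.0] flange-> [ 0.534 -0.001  0.16 ] step cm 0.58 rad 0.0
N 5 row [0.89, 0.0, -0.21] [0.0, 0.0, 0.0] flange-> [0.538 0.012 0.204] step cm 0.92 rad 0.0
```

Request:
{"name": "drive_tool", "arguments": {"targets": [1,-0.21,0.27,1.81,0.02,0.016,-0.018,1,-0.21,0.27,1.81,0.02,0.016,-0.018,1,0,0,0,0,0,0]}}

```text
clock: 3.4
eef_pos: [0.5261, -0.0299, 0.1472]
ee_rot: [-0.303, 0.687, 0.528, 0.398]
contact_force: [0.2, 0.8, 0.2]
opening: 0.0006
grasp_force: 0.0
```

```bash
python3 -c "
from tins import *
go((tp(1,-54,43),75,30,3),(tp(1,-50,60),75,30,3),(tp(1,-37,104),75,30,5))
"
```

```text
t 3.4 flange [ 0.5261 -0.0299  0.1472] tip [0.5711 0.1365 0.0477] th 30.0 psi 75.0 q [-0.461  0.596  1.838  1.08   1.297 -0.851] F [0.23 0.83 0.22] open 0.0006 gf 0.0
N 3 row [0.3, 0.02, 0.84] [0.001, 0.0, 0.001] flange-> [ 0.533 -0.005  0.143] step cm 0.89 rad 0.001
N 3 row [0.56, 0.0, -0.17] [0.0, 0.0, 0.0] flange-> [ 0.534 -0.001  0.16 ] step cm 0.58 rad 0.0
N 5 row [0.89, 0.0, -0.21] [0.0, 0.0, 0.0] flange-> [0.538 0.012 0.204] step cm 0.92 rad 0.0
```

Request:
{"name": "drive_tool", "arguments": {"targets": [1,0.1,0,0.9,0,0,0,1,0.3,0,0.9,0,0,0,1,0.3,0,0.9,0,0,0,1,0,0,0,0,0,0,1,0,0,0,0,0,0]}}

```text
clock: 3.9
eef_pos: [0.5334, -0.0045, 0.1412]
ee_rot: [-0.302, 0.686, 0.528, 0.399]
contact_force: [-0.8, 0.4, -0.1]
opening: 0.0006
grasp_force: 0.0
```

```bash
python3 -c "
from tins import *
go((tp(1,-50,60),75,30,3),(tp(1,-37,104),75,30,5))
"
```

```text
t 3.9 flange [ 0.5334 -0.0045  0.1412] tip [0.579  0.1618 0.0417] th 30.0 psi 74.9 q [-0.41   0.609  1.836  1.12   1.261 -0.848] F [-0.77  0.43 -0.14] open 0.0006 gf 0.0
N 3 row [0.59, 0.0, -0.19] [0.002, -0.0, 0.002] flange-> [ 0.534 -0.001  0.16 ] step cm 0.62 rad 0.002
N 5 row [0.89, 0.0, -0.21] [0.0, 0.0, 0.0] flange-> [0.538 0.012 0.204] step cm 0.92 rad 0.0
```

Request:
{"name": "drive_tool", "arguments": {"targets": [1,0.6,0,-0.2,0,0,0,1,0.6,0,-0.2,0,0,0,1,0.6,0,-0.2,0,0,0,1,0.9,0,-0.2,0,0,0,1,0.9,0,-0.2,0,0,0,1,0.9,0,-0.2,0,0,0,1,0.9,0,-0.2,0,0,0,1,0.9,0,-0.2,0,0,0,1,0,0,0,0,0,0,1,0,0,0,0,0,0]}}

```text
clock: 4.9
eef_pos: [0.5379, 0.0126, 0.2042]
ee_rot: [-0.302, 0.686, 0.528, 0.399]
contact_force: [0.5, -0.4, -0.2]
opening: 0.0001
grasp_force: 0.0
```

```bash
cat >> tins.py <<'E'
def lid(n,name):
    im,d,P=pts(name); x,y,a=TIN[n]; a=np.radians(a); Q=P-[x,y,0]
    X=Q[...,0]*np.cos(a)+Q[...,1]*np.sin(a); Y=-Q[...,0]*np.sin(a)+Q[...,1]*np.cos(a); Z=P[...,2]
    m=(d>0)&(abs(X)<.08)&(abs(Y)<.026)&(Z>.068)&(Z<.2); mm=(d>0)&(abs(X)<.08)&(abs(Y)<.026)&(Z>.05)&(Z<.068)
    print("tin",n,"pts above .068:",m.sum(),"at lid level",mm.sum())
    if m.sum()>60:
        for z0 in np.arange(.07,.18,.015):
            k=m&(Z>z0)&(Z<z0+.015)
            if k.sum(): print(" z",z0.round(3),"n",k.sum(),"X med",np.median(X[k]).round(3),"ang",np.arctan2(np.median(Z[k])-.056,.048-np.median(X[k])).round(2))
E
python3 -c "
from tins import *
look('w3'); lid(1,'w3'); go((tp(1,-50,60),75,30,4))
"
```

```text
tin 1 pts above .068: 4168 at lid level 265
 z 0.07 n 293 X med 0.033 ang 0.97
 z 0.085 n 405 X med 0.01 ang 0.78
 z 0.1 n 1131 X med -0.019 ang 0.68
 z 0.115 n 1436 X med -0.043 ang 0.64
 z 0.13 n 900 X med -0.071 ang 0.59
t 4.95 flange [0.5378 0.0125 0.2039] tip [0.5835 0.1788 0.1046] th 29.9 psi 74.9 q [-0.376  0.48   1.847  1.111  1.293 -0.727] F [-0.53  0.27 -0.69] open 0.0008 gf 0.0
N 4 row [-1.13, 0.0, 0.26] [0.001, -0.0, 0.001] flange-> [ 0.534 -0.001  0.16 ] step cm 1.16 rad 0.002
```

Request:
{"name": "drive_tool", "arguments": {"targets": [1,-1.13,0,0.26,0,0,0,1,-1.13,0,0.26,0,0,0,1,-1.13,0,0.26,0,0,0,1,0,0,0,0,0,0]}}

```text
clock: 5.35
eef_pos: [0.5342, 0.0022, 0.1677]
ee_rot: [-0.303, 0.688, 0.526, 0.398]
contact_force: [-0.4, 0.2, 0.9]
opening: 0.0003
grasp_force: 0.0
```

```bash
python3 -c "
from tins import *
look('w4'); lid(1,'w4'); go((tp(1,-37,104),75,30,3),(tp(1,-10,132),75,30,3),(tp(1,20,143),75,30,3),(tp(1,52,141),75,30,3))
"
```

```text
tin 1 pts above .068: 2769 at lid level 857
 z 0.07 n 457 X med -0.051 ang 0.25
 z 0.085 n 944 X med -0.07 ang 0.3
 z 0.1 n 521 X med -0.027 ang 0.63
 z 0.115 n 847 X med -0.035 ang 0.67
t 5.4 flange [0.5346 0.0023 0.1685] tip [0.58   0.1687 0.0692] th 29.9 psi 74.8 q [-0.397  0.551  1.845  1.115  1.277 -0.794] F [-1.05 -0.16  0.21] open 0.0005 gf 0.0
N 3 row [1.18, 0.02, -0.29] [0.001, -0.0, 0.0] flange-> [0.538 0.012 0.204] step cm 1.21 rad 0.001
N 3 row [1.26, -0.0, 0.31] [0.0, 0.0, 0.0] flange-> [0.545 0.038 0.232] step cm 1.3 rad 0.0
N 3 row [0.82, -0.0, 0.68] [0.0, 0.0, 0.0] flange-> [0.553 0.067 0.242] step cm 1.07 rad 0.0
N 3 row [0.48, -0.0, 0.96] [0.0, 0.0, 0.0] flange-> [0.561 0.098 0.24 ] step cm 1.07 rad 0.0
```

View pics/w4.png

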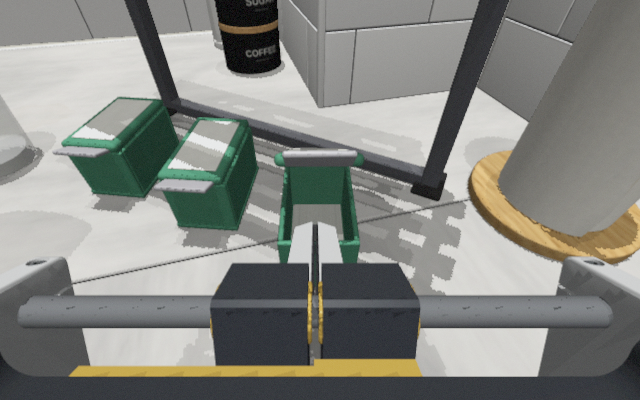

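Tin 1's lid stays up at (318,158) with the finger lowered well below it at (315,228), so this is the stiff tin. I'll push it shut next.

```bash
python3 -c "
from tins import *
go((tp(1,-105,103),75,30,3),(tp(1,-90,155),75,30,3),(tp(1,-22,150),75,30,3),(tp(1,-22,135),75,30,1),(tp(1,-36,76),75,30,5))
"
```

```text
t 5.4 flange [0.5346 0.0023 0.1685] tip [0.58   0.1687 0.0692] th 29.9 psi 74.8 q [-0.397  0.551  1.845  1.115  1.277 -0.794] F [-1.05 -0.16  0.21] open 0.0005 gf 0.0
N 3 row [0.02, 0.03, -2.24] [0.001, -0.0, 0.0] flange-> [ 0.52  -0.054  0.202] step cm 2.24 rad 0.001
N 3 row [1.75, 0.0, -0.43] [0.0, 0.0, 0.0] flange-> [ 0.524 -0.039  0.254] step cm 1.8 rad 0.0
N 3 row [0.99, 0.0, 2.05] [0.0, 0.0, 0.0] flange-> [0.542 0.026 0.25 ] step cm 2.27 rad 0.0
N 1 row [-1.3, 0.0, 0.75] [0.0, 0.0, 0.0] flange-> [0.542 0.026 0.234] step cm 1.5 rad 0.0
N 5 row [-1.16, -0.0, 0.35] [0.0, 0.0, 0.0] flange-> [0.538 0.013 0.176] step cm 1.21 rad 0.0
```

Request:
{"name": "drive_tool", "arguments": {"targets": [1,0,0,-2.24,0,0,0,1,0,0,-2.24,0,0,0,1,0,0,-2.24,0,0,0,1,1.75,0,-0.43,0,0,0,1,1.75,0,-0.43,0,0,0,1,1.75,0,-0.43,0,0,0,1,1,0,2.05,0,0,0,1,1,0,2.05,0,0,0,1,1,0,2.05,0,0,0,1,0,0,0,0,0,0]}}

```text
clock: 6.4
eef_pos: [0.5411, 0.0288, 0.2509]
ee_rot: [-0.303, 0.686, 0.529, 0.398]
contact_force: [-0.4, 1.2, -0.5]
opening: 0.0002
grasp_force: 0.0
```

Request:
{"name": "drive_tool", "arguments": {"targets": [1,-1.3,0,0.75,0,0,0,1,-1.16,0,0.35,0,0,0,1,-1.16,0,0.35,0,0,0,1,-1.16,0,0.35,0,0,0,1,-1.16,0,0.35,0,0,0,1,-1.16,0,0.35,0,0,0,1,0,0,0,0,0,0]}}

```text
clock: 7.1
eef_pos: [0.5374, 0.0129, 0.1747]
ee_rot: [-0.303, 0.688, 0.527, 0.398]
contact_force: [-0.3, 0.3, -0.1]
opening: 0.0006
grasp_force: 0.0
```

```bash
python3 -c "
from tins import *
look('w5'); lid(1,'w5'); go((tp(1,-36,70),75,30,1))
"
```

```text
tin 1 pts above .068: 1870 at lid level 4864
 z 0.07 n 67 X med -0.034 ang 0.33
 z 0.085 n 895 X med -0.051 ang 0.36
 z 0.1 n 908 X med -0.071 ang 0.39
t 7.15 flange [0.5375 0.0132 0.1755] tip [0.5829 0.1794 0.076 ] th 30.0 psi 74.8 q [-0.375  0.537  1.845  1.124  1.268 -0.774] F [-0.19  0.24 -0.56] open 0.0008 gf 0.0
N 1 row [-0.53, 0.06, 0.28] [0.004, 0.0, 0.002] flange-> [0.538 0.013 0.17 ] step cm 0.6 rad 0.004
```

Request:
{"name": "drive_tool", "arguments": {"targets": [1,-0.43,0,0.25,0,0,0,1,0,0,0,0,0,0,1,0,0,0,0,0,0]}}

```text
clock: 7.45
eef_pos: [0.5382, 0.0135, 0.1722]
ee_rot: [-0.302, 0.687, 0.528, 0.399]
contact_force: [-0.2, -0.9, 0.9]
opening: 0.0003
grasp_force: 0.3
```

Request:
{"name": "drive_tool", "arguments": {"targets": [1,0.5,0,-2,0,0,0,1,0,0,-2.5,0,0,0,0,0,0,-1.6,0,0,0,0,-1.2,0,0.7,0,0,0,0,-1.2,0,0.7,0,0,0,0,0,0,0,0,0,0,0,0,0,0,0,0,0]}}

```text
clock: 8.15
eef_pos: [0.5243, -0.0341, 0.1773]
ee_rot: [-0.304, 0.687, 0.527, 0.398]
contact_force: [0.5, 1.0, 0.1]
opening: 0.0371
grasp_force: 0.0
```

```bash
python3 -c "
from tins import *
look('w6'); lid(1,'w6'); go((tp(1,-83,77),75,30,2),(tp(1,12.5,22),75,30,6))
im,d,P=pts('w6');x,y,a=TIN[1];a=np.radians(a)
Q=(P-[x,y,0]); X=Q[...,0]*np.cos(a)+Q[...,1]*np.sin(a); Y=-Q[...,0]*np.sin(a)+Q[...,1]*np.cos(a)
m=(d>0)&(abs(X)<.075)&(abs(Y)<.035)&(P[...,2]>.052)&(P[...,2]<.072)
p=P[m]; r=cv2.minAreaRect((p[:,:2]*1000).astype(np.float32)); print(m.sum(),r,X[m].min(),X[m].max(),Y[m].min(),Y[m].max())
"
```

```text
tin 1 pts above .068: 6 at lid level 5017
t 8.2 flange [ 0.5246 -0.0343  0.1779] tip [0.5698 0.1322 0.0786] th 29.9 psi 74.9 q [-0.47   0.532  1.846  1.063  1.33  -0.803] F [ 0.92 -0.5   0.67] open 0.0408 gf 0.0
N 2 row [-0.01, 0.04, 0.12] [0.002, -0.001, 0.001] flange-> [ 0.526 -0.033  0.176] step cm 0.13 rad 0.002
N 6 row [0.0, 0.0, 1.84] [0.0, 0.0, 0.0] flange-> [0.551 0.06  0.122] step cm 1.84 rad 0.0
5159 ((590.8828735351562, 206.43685913085938), (106.09343719482422, 56.0584716796875), 75.47879791259766) -0.060631105755909055 0.045319163459380585 -0.02903171486454166 0.02741114316691349
```

View pics/w6.png

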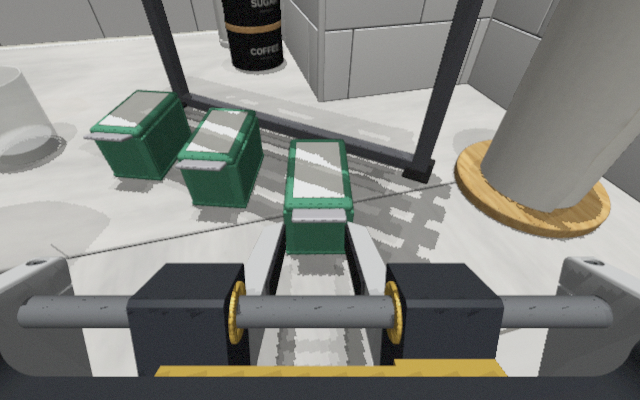

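The lid lies shut (panel at 318,170, lip at 318,214) and the tin is centred between the opening fingers.

Request:
{"name": "drive_tool", "arguments": {"targets": [0,0,0,0,0,0,0,0,0,0,0,0,0,0,0,0,0,0,0,0,0,0,0,0,0,0,0,0,0,0,0,0,0,0,0]}}

```text
clock: 8.7
eef_pos: [0.5251, -0.0351, 0.1792]
ee_rot: [-0.302, 0.687, 0.528, 0.399]
contact_force: [0.3, -0.3, -0.2]
opening: 0.081
grasp_force: 0.0
```

Request:
{"name": "drive_tool", "arguments": {"targets": [0,0,0,1.9,0,0,0,0,0,0,1.9,0,0,0,0,0,0,1.9,0,0,0,0,0,0,1.9,0,0,0,0,0,0,1.8,0,0,0,0,0,0,1.8,0,0,0,0,0,0,0,0,0,0]}}

```text
clock: 9.4
eef_pos: [0.55, 0.06, 0.122]
ee_rot: [-0.303, 0.686, 0.528, 0.398]
contact_force: [-0.3, -0.1, 0.0]
opening: 0.094
grasp_force: 0.0
```

```bash
python3 -c "
from tins import *
go((tp(1,12.5,22),75,30,1))"
```

```text
t 9.4 flange [0.55  0.06  0.122] tip [0.5949 0.2264 0.0226] th 30.0 psi 75.0 q [-0.28   0.656  1.816  1.215  1.178 -0.838] F [-0.34 -0.09  0.03] open 0.094 gf 0.0
N 1 row [-0.06, 0.07, 0.01] [0.002, -0.0, 0.004] flange-> [0.551 0.06  0.122] step cm 0.09 rad 0.004
```

Request:
{"name": "drive_tool", "arguments": {"targets": [1,0,0,0,0,0,0,1,0,0,0,0,0,0,1,0,0,0,0,0,0,1,0,0,0,0,0,0,1,0,0,0,0,0,0,1,0,0,0,0,0,0,1,0,0,0,0,0,0,1,0.6,0,-0.35,0,0,0,1,0.6,0,-0.35,0,0,0,1,0,0,0,0,0,0], "force": 45}}

```text
clock: 10.4
eef_pos: [0.5503, 0.0586, 0.1371]
ee_rot: [-0.301, 0.687, 0.528, 0.398]
contact_force: [0.3, 0.1, -7.2]
opening: 0.0556
grasp_force: 44.8
```

```bash
python3 -c "
from kin import *
from tins import *
from cell import ctrl
go((tp(1,-110,70),75,30,5),([.52,.0,.16],40,30,7),([.60,-.19,.10],15,30,10),([.613,-.20,.055],10,30,4))
q=ctrl.read_state()['q']
for t in ((tp(1,-110,70),75,30),([.52,.0,.16],40,30),([.60,-.19,.10],15,30),([.613,-.20,.045],10,30)):
    q,e=ik(*t,q); print(q.round(2),round(e,4))
"
```

```text
t 10.4 flange [0.5503 0.0586 0.1371] tip [0.5958 0.2248 0.0374] th 30.1 psi 74.9 q [-0.282  0.623  1.822  1.205  1.185 -0.814] F [ 0.27  0.06 -7.22] open 0.0556 gf 44.82287496328354
N 5 row [-0.65, 0.01, -2.43] [0.001, 0.0, 0.001] flange-> [ 0.519 -0.059  0.17 ] step cm 2.51 rad 0.001
N 7 row [0.31, -1.27, -2.03] [-0.076, 0.0, 0.044] flange-> [ 0.388 -0.111  0.259] step cm 2.41 rad 0.087
N 10 row [-0.62, 1.32, 0.13] [-0.038, -0.0, 0.022] flange-> [ 0.434 -0.235  0.2  ] step cm 1.46 rad 0.044
N 4 row [-0.84, -0.06, 0.79] [-0.019, 0.0, 0.011] flange-> [ 0.443 -0.23   0.154] step cm 1.16 rad 0.022
[-0.52  0.55  1.83  1.03  1.36 -0.82] 0.0
[-0.82  0.07  2.23  1.19  1.2  -0.65] 0.0
[-0.91  0.34  2.09  1.48  0.93 -0.72] 0.0
[-0.88  0.47  2.09  1.69  0.86 -0.89] 0.0
```

```bash
python3 -c "
from kin import *
from tins import *
from cell import ctrl
s=ctrl.read_state();q=s['q']
T=[([.60,.09,.085],75,30),([.615,-.13,.085],75,30),([.615,-.13,.05],75,30)]
go(*[t+(n,) for t,n in zip(T,(4,7,3))])
for t in T:
    q,e=ik(*t,q); print(q.round(2),round(e,4))
T=[([.60,.09,.085],65,30),([.615,-.13,.085],55,30),([.615,-.13,.05],55,30)]
for t in T:
    q,e=ik(*t,q); print(q.round(2),round(e,4))
"
```

```text
t 10.4 flange [0.5503 0.0586 0.1371] tip [0.5958 0.2248 0.0374] th 30.1 psi 74.9 q [-0.282  0.623  1.822  1.205  1.185 -0.814] F [ 0.27  0.06 -7.22] open 0.0556 gf 44.82287496328354
N 4 row [-0.59, 1.01, -3.39] [0.001, 0.0, 0.001] flange-> [ 0.555 -0.076  0.184] step cm 3.58 rad 0.002
N 7 row [-1.49, 1.02, -2.58] [0.0, 0.0, 0.0] flange-> [ 0.57  -0.296  0.184] step cm 3.15 rad 0.0
N 3 row [-1.01, 0.0, 0.58] [0.0, 0.0, 0.0] flange-> [ 0.57  -0.296  0.15 ] step cm 1.17 rad 0.0
[-0.51  0.58  1.73  1.02  1.39 -0.76] 0.0
[-0.78  0.76  1.4   0.85  1.65 -0.76] 0.0
[-0.78  0.81  1.39  0.85  1.62 -0.8 ] 0.0
[-0.53  0.51  1.86  1.13  1.26 -0.75] 0.0
[-0.85  0.61  1.68  1.03  1.39 -0.73] 0.0
[-0.85  0.67  1.67  1.04  1.36 -0.78] 0.0
```

Request:
{"name": "drive_tool", "arguments": {"targets": [1,-0.59,1.0,-3.39,0,0,0,1,-0.59,1.0,-3.39,0,0,0,1,-0.59,1.0,-3.39,0,0,0,1,-0.59,1.0,-3.39,0,0,0,1,-1.49,1.02,-2.58,0,0,0,1,-1.49,1.02,-2.58,0,0,0,1,-1.49,1.02,-2.58,0,0,0,1,-1.49,1.02,-2.58,0,0,0,1,-1.49,1.02,-2.58,0,0,0,1,-1.49,1.02,-2.58,0,0,0]}}

```text
clock: 11.4
eef_pos: [0.5672, -0.2662, 0.184]
ee_rot: [-0.302, 0.687, 0.528, 0.398]
contact_force: [1.3, -0.6, -7.0]
opening: 0.0559
grasp_force: 45.0
```

Request:
{"name": "drive_tool", "arguments": {"targets": [1,-1.49,1.02,-2.58,0,0,0,1,-0.8,0,0.46,0,0,0,1,-0.8,0,0.46,0,0,0,1,-0.8,0,0.46,0,0,0,1,0,0,0,0,0,0,1,0,0,0,0,0,0]}}

```text
clock: 12.0
eef_pos: [0.5696, -0.2953, 0.1563]
ee_rot: [-0.303, 0.686, 0.527, 0.399]
contact_force: [0.1, -0.4, -7.0]
opening: 0.0562
grasp_force: 45.0
```

```bash
python3 -c "
from tins import *
go(([.615,-.13,.046],75,30,3))
look('w7'); im,d,P=pts('w7')
m=(d>0)&(abs(P[...,0]-.61)<.08)&(abs(P[...,1]+.13)<.09)&(P[...,2]>.035)
k=m&(P[...,2]<.12); print(np.percentile(P[k][:,2],[5,25,50,75,95]).round(4))
w=(d>0)&(abs(P[...,2]-.02)<.008)&(P[...,0]>.51)&(P[...,0]<.71)&(P[...,1]>-.36)&(P[...,1]<-.06); print('board',w.sum(),np.median(P[w],0))
"
```

```text
t 12.0 flange [ 0.5696 -0.2953  0.1563] tip [ 0.6149 -0.1288  0.0571] th 29.9 psi 74.9 q [-0.785  0.801  1.405  0.853  1.622 -0.8  ] F [ 0.09 -0.44 -6.95] open 0.0562 gf 44.99316707253456
N 3 row [-0.33, 0.03, 0.15] [0.001, -0.001, 0.001] flange-> [ 0.57  -0.296  0.146] step cm 0.36 rad 0.002
[0.0471 0.0948 0.0966 0.0974 0.1038]
board 11590 [ 0.59992487 -0.12072538  0.0188229 ]
```

View pics/w7.png

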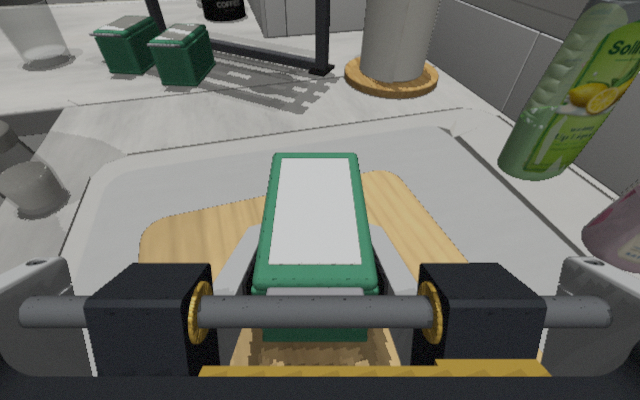

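The tin is held upright with its lid shut (panel at 318,215), over the board and about 10 mm above it.

Request:
{"name": "drive_tool", "arguments": {"targets": [1,-0.26,0,0.15,0,0,0,1,-0.26,0,0.15,0,0,0,1,-0.26,0,0.15,0,0,0,1,0,0,0,0,0,0]}}

```text
clock: 12.45
eef_pos: [0.5696, -0.2966, 0.1476]
ee_rot: [-0.302, 0.687, 0.527, 0.399]
contact_force: [-0.2, 0.4, -6.4]
opening: 0.0559
grasp_force: 45.0
```

Request:
{"name": "drive_tool", "arguments": {"targets": [1,-0.13,0,0.08,0,0,0,1,0,0,0,0,0,0]}}

```text
clock: 12.65
eef_pos: [0.5698, -0.2967, 0.1464]
ee_rot: [-0.302, 0.687, 0.527, 0.399]
contact_force: [-0.6, 0.5, -6.9]
opening: 0.0554
grasp_force: 45.0
```

Request:
{"name": "drive_tool", "arguments": {"targets": [1,-0.13,0,0.08,0,0,0,1,0,0,0,0,0,0]}}

```text
clock: 12.85
eef_pos: [0.5699, -0.2967, 0.145]
ee_rot: [-0.302, 0.687, 0.528, 0.399]
contact_force: [0.1, 0.2, -6.6]
opening: 0.0557
grasp_force: 45.0
```

Request:
{"name": "drive_tool", "arguments": {"targets": [1,-0.12,0,0.07,0,0,0,1,0,0,0,0,0,0]}}

```text
clock: 13.05
eef_pos: [0.5699, -0.2969, 0.1445]
ee_rot: [-0.302, 0.686, 0.528, 0.399]
contact_force: [-1.8, -0.9, -2.0]
opening: 0.056
grasp_force: 45.0
```

Request:
{"name": "drive_tool", "arguments": {"targets": [0,0,0,0,0,0,0,0,0,0,0,0,0,0,0,0,0,0,0,0,0,0,0,0,0,0,0,0,0,0,0,0,0,0,0,0,0,0,0,0,0,0,0,0,0,-1.5,0,0,0,0,0,0,-3,0,0,0,0,0,0,-3,0,0,0,0,0,0,-3,0,0,0]}}

```text
clock: 14.05
eef_pos: [0.5453, -0.386, 0.1974]
ee_rot: [-0.302, 0.687, 0.528, 0.399]
contact_force: [-0.5, -0.1, -0.0]
opening: 0.0942
grasp_force: 0.0
```

```bash
python3 -c "
from kin import *
from tins import *
from cell import ctrl
look('w8'); im,d,P=pts('w8')
k=(d>0)&(abs(P[...,0]-.61)<.06)&(abs(P[...,1]+.14)<.065)&(P[...,2]>.07)&(P[...,2]<.12); print(k.sum(),np.percentile(P[k][:,2],[5,50,95]).round(4),cv2.minAreaRect((P[k][:,:2]*1000).astype(np.float32)))
s=ctrl.read_state();q=s['q']
T=[([.58,-.08,.20],75,30),(tp(2,-95,90),70,30),(tp(2,-85,43),70,30),(tp(2,-54,42),70,30)]
go(*[t+(n,) for t,n in zip(T,(4,9,3,3))])
for t in T:
    q,e=ik(*t,q); print(q.round(2),round(e,4))
"
```

```text
5387 [0.0813 0.085  0.0862] ((609.8895263671875, -147.44265747070312), (107.56066131591797, 55.99279022216797), 74.98421478271484)
t 14.1 flange [ 0.5448 -0.3908  0.2007] tip [ 0.5916 -0.2254  0.1004] th 30.2 psi 74.6 q [-0.903  0.802  1.28   0.794  1.768 -0.782] F [ 0.41 -2.94  1.92] open 0.0941 gf 0.0
N 4 row [3.86, -1.16, 1.71] [0.003, 0.001, 0.002] flange-> [ 0.535 -0.246  0.3  ] step cm 4.38 rad 0.004
N 9 row [0.3, -2.17, 2.96] [-0.008, 0.0, 0.005] flange-> [0.421 0.044 0.189] step cm 3.68 rad 0.01
N 3 row [-1.19, -0.0, 1.07] [0.0, 0.0, 0.0] flange-> [0.424 0.054 0.142] step cm 1.6 rad 0.0
N 3 row [0.49, 0.0, 0.91] [0.0, 0.0, 0.0] flange-> [0.435 0.083 0.141] step cm 1.03 rad 0.0
[-0.77  0.49  1.55  0.87  1.72 -0.67] 0.0
[-0.41  0.32  2.15  1.18  1.2  -0.85] 0.0
[-0.39  0.46  2.14  1.25  1.15 -0.96] 0.0
[-0.31  0.47  2.12  1.31  1.11 -0.94] 0.0
```

Request:
{"name": "drive_tool", "arguments": {"targets": [1,3.86,-1.16,1.71,0,0,0,1,3.86,-1.16,1.71,0,0,0,1,3.86,-1.16,1.71,0,0,0,1,3.86,-1.16,1.71,0,0,0,1,0.3,-2.17,2.96,-0.008,0,0.005,1,0.3,-2.17,2.96,-0.008,0,0.005,1,0.3,-2.17,2.96,-0.008,0,0.005,1,0.3,-2.17,2.96,-0.008,0,0.005,1,0.3,-2.17,2.96,-0.008,0,0.005,1,0.3,-2.17,2.96,-0.008,0,0.005]}}

```text
clock: 15.1
eef_pos: [0.4573, -0.0468, 0.2217]
ee_rot: [-0.29, 0.702, 0.507, 0.407]
contact_force: [0.5, 0.8, -0.8]
opening: 0.0171
grasp_force: 0.0
```

```bash
python3 -c "
from tins import *
go((tp(2,-95,95),70,30,4),(tp(2,-85,43),70,30,3),(tp(2,-54,42),70,30,3))
"
```

```text
t 15.1 flange [ 0.4573 -0.0468  0.2217] tip [0.5124 0.1166 0.1223] th 30.0 psi 71.6 q [-0.567  0.34   2.011  1.034  1.365 -0.796] F [ 0.47  0.76 -0.82] open 0.0171 gf 0.0
N 4 row [0.34, -1.6, 1.95] [-0.005, -0.0, 0.005] flange-> [0.421 0.044 0.194] step cm 2.54 rad 0.007
N 3 row [-1.33, -0.0, 1.16] [0.0, 0.0, 0.0] flange-> [0.424 0.054 0.142] step cm 1.77 rad 0.0
N 3 row [0.49, 0.0, 0.91] [0.0, 0.0, 0.0] flange-> [0.435 0.083 0.141] step cm 1.03 rad 0.0
```

Request:
{"name": "drive_tool", "arguments": {"targets": [1,0.34,-1.6,1.95,-0.005,0,0.005,1,0.34,-1.6,1.95,-0.005,0,0.005,1,0.34,-1.6,1.95,-0.005,0,0.005,1,0.34,-1.6,1.95,-0.005,0,0.005,1,-1.33,0,1.16,0,0,0,1,-1.33,0,1.16,0,0,0,1,-1.33,0,1.16,0,0,0,1,0,0,0,0,0,0]}}

```text
clock: 15.9
eef_pos: [0.4244, 0.0535, 0.1413]
ee_rot: [-0.289, 0.71, 0.496, 0.408]
contact_force: [-0.6, -0.4, -0.3]
opening: 0.0008
grasp_force: 0.0
```

```bash
cat >> tins.py <<'E'
def rect(n,name):
    im,d,P=pts(name);x,y,a=TIN[n];a=np.radians(a)
    Q=(P-[x,y,0]); X=Q[...,0]*np.cos(a)+Q[...,1]*np.sin(a); Y=-Q[...,0]*np.sin(a)+Q[...,1]*np.cos(a)
    m=(d>0)&(abs(X)<.075)&(abs(Y)<.04)&(P[...,2]>.056)&(P[...,2]<.072)
    r=cv2.minAreaRect((P[m][:,:2]*1000).astype(np.float32)); print(m.sum(),np.round(r[0],1),np.round(r[1],1),round(r[2],1),np.round([X[m].min(),X[m].max(),Y[m].min(),Y[m].max()],4))
E
python3 -c "
from tins import *
look('w9'); rect(2,'w9'); rect(3,'w9')
go((tp(2,-54,42),70,30,4),(tp(2,-50,60),70,30,3),(tp(2,-37,104),70,30,5))
"
```

```text
5365 [510.8 290. ] [107.3  53. ] 69.9 [-0.0594  0.0479 -0.0269  0.0262]
4144 [423.9 358.6] [108.9  53. ] 68.2 [-0.0612  0.048  -0.0263  0.0272]
t 15.95 flange [0.4248 0.0532 0.1421] tip [0.4831 0.2155 0.0429] th 29.9 psi 70.1 q [-0.387  0.461  2.141  1.25   1.149 -0.968] F [ 0.03 -0.44  1.36] open 0.0004 gf 0.0
N 4 row [0.38, -0.01, 0.69] [-0.001, -0.0, -0.001] flange-> [0.435 0.083 0.141] step cm 0.78 rad 0.001
N 3 row [0.59, -0.0, -0.18] [0.0, 0.0, 0.0] flange-> [0.436 0.087 0.159] step cm 0.61 rad 0.0
N 5 row [0.89, -0.0, -0.21] [0.0, 0.0, 0.0] flange-> [0.441 0.099 0.203] step cm 0.92 rad 0.0
```

Request:
{"name": "drive_tool", "arguments": {"targets": [1,0.38,0,0.69,0,0,0,1,0.38,0,0.69,0,0,0,1,0.38,0,0.69,0,0,0,1,0.38,0,0.69,0,0,0,1,0,0,0,0,0,0,1,0.59,0,-0.18,0,0,0,1,0.59,0,-0.18,0,0,0,1,0.59,0,-0.18,0,0,0,1,0.6,0,-0.15,0,0,0,1,0.6,0,-0.15,0,0,0]}}

```text
clock: 16.95
eef_pos: [0.4383, 0.0899, 0.1724]
ee_rot: [-0.288, 0.709, 0.496, 0.409]
contact_force: [-0.6, -0.7, -1.3]
opening: 0.0007
grasp_force: 0.3
```

Request:
{"name": "drive_tool", "arguments": {"targets": [1,0.65,0,-0.15,0,0,0,1,0.65,0,-0.15,0,0,0,1,0.65,0,-0.15,0,0,0,1,0.65,0,-0.15,0,0,0,1,0.65,0,-0.15,0,0,0,1,0,0,0,0,0,0]}}

```text
clock: 17.55
eef_pos: [0.4419, 0.0993, 0.2045]
ee_rot: [-0.288, 0.709, 0.497, 0.409]
contact_force: [-0.4, -0.7, -0.1]
opening: 0.0004
grasp_force: 0.2
```

```bash
python3 -c "
from tins import *
look('w10'); lid(2,'w10')
go((tp(2,-37,104),70,30,1),(tp(2,-10,132),70,30,4),(tp(2,20,143),70,30,4),(tp(2,52,141),70,30,4))
"
```

```text
tin 2 pts above .068: 4296 at lid level 253
 z 0.07 n 330 X med 0.033 ang 0.97
 z 0.085 n 464 X med 0.011 ang 0.78
 z 0.1 n 1146 X med -0.018 ang 0.68
 z 0.115 n 1416 X med -0.042 ang 0.63
 z 0.13 n 911 X med -0.071 ang 0.59
t 17.6 flange [0.4418 0.0992 0.2041] tip [0.5004 0.2613 0.1047] th 30.0 psi 70.1 q [-0.26   0.308  2.127  1.271  1.128 -0.77 ] F [ 1.11 -0.06 -0.25] open -0.0 gf 0.17541607994644437
N 1 row [-0.09, -0.07, -0.03] [-0.002, -0.001, -0.001] flange-> [0.441 0.099 0.203] step cm 0.11 rad 0.002
N 4 row [0.94, -0.0, 0.23] [0.0, 0.0, 0.0] flange-> [0.45  0.124 0.231] step cm 0.97 rad 0.0
N 4 row [0.61, -0.0, 0.51] [0.0, 0.0, 0.0] flange-> [0.46  0.152 0.242] step cm 0.8 rad 0.0
N 4 row [0.36, 0.0, 0.72] [0.0, 0.0, 0.0] flange-> [0.471 0.182 0.24 ] step cm 0.8 rad 0.0
```

Request:
{"name": "drive_tool", "arguments": {"targets": [1,0.94,0,0.23,0,0,0,1,0.94,0,0.23,0,0,0,1,0.94,0,0.23,0,0,0,1,0.94,0,0.23,0,0,0,1,0.61,0,0.51,0,0,0,1,0.61,0,0.51,0,0,0,1,0.61,0,0.51,0,0,0,1,0.61,0,0.51,0,0,0]}}

```text
clock: 18.4
eef_pos: [0.4611, 0.1529, 0.2426]
ee_rot: [-0.288, 0.709, 0.496, 0.409]
contact_force: [0.4, -0.3, -0.0]
opening: 0.0003
grasp_force: 0.0
```

```bash
python3 -c "
from tins import *
look('w11'); lid(2,'w11')
go((tp(2,52,130),70,30,4),(tp(2,-40,160),70,30,4))
"
```

```text
tin 2 pts above .068: 4493 at lid level 0
 z 0.07 n 23 X med 0.045 ang 1.44
 z 0.085 n 76 X med 0.041 ang 1.38
 z 0.1 n 128 X med 0.037 ang 1.36
 z 0.115 n 203 X med 0.032 ang 1.34
 z 0.13 n 356 X med 0.028 ang 1.33
 z 0.145 n 1521 X med 0.027 ang 1.36
 z 0.16 n 1701 X med -0.002 ang 1.15
 z 0.175 n 458 X med -0.022 ang 1.05
t 18.45 flange [0.4615 0.1535 0.2432] tip [0.5199 0.3158 0.1439] th 29.9 psi 70.1 q [-0.118  0.247  2.075  1.304  1.066 -0.617] F [-0.37  0.05  1.13] open 0.0009 gf 0.0
N 4 row [0.09, -0.01, 0.83] [-0.001, -0.0, -0.0] flange-> [0.471 0.182 0.229] step cm 0.84 rad 0.001
N 4 row [-0.5, 0.0, -2.37] [0.0, 0.0, 0.0] flange-> [0.44  0.096 0.259] step cm 2.42 rad 0.0
```

Lid is at ~1.3 rad on the finger; push it past and retreat.

Request:
{"name": "drive_tool", "arguments": {"targets": [1,0.09,0,0.83,0,0,0,1,0.09,0,0.83,0,0,0,1,0.09,0,0.83,0,0,0,1,0.09,0,0.83,0,0,0,1,0,0,0,0,0,0,1,-0.5,0,-2.37,0,0,0,1,-0.5,0,-2.37,0,0,0,1,-0.5,0,-2.37,0,0,0,1,-0.5,0,-2.37,0,0,0]}}

```text
clock: 19.35
eef_pos: [0.4397, 0.0937, 0.2593]
ee_rot: [-0.288, 0.709, 0.496, 0.409]
contact_force: [0.2, -0.0, -0.0]
opening: 0.0001
grasp_force: 0.0
```

```bash
python3 -c "
from kin import *
from tins import *
from cell import ctrl
look('w12'); lid(2,'w12')
q=ctrl.read_state()['q']
T=[(tp(3,-100,110),67.5,30),(tp(3,-85,43),67.5,30),(tp(3,-54,42),67.5,30),(tp(3,-37,104),67.5,30),(tp(3,20,143),67.5,30),(tp(3,52,130),67.5,30)]
go(*[t+(n,) for t,n in zip(T,(6,3,4,7,7,4))])
for t in T:
    q,e=ik(*t,q); print(q.round(2),round(e,4))
"
```

```text
tin 2 pts above .068: 6090 at lid level 369
 z 0.07 n 563 X med 0.056 ang 1.92
 z 0.085 n 618 X med 0.059 ang 1.86
 z 0.1 n 695 X med 0.061 ang 1.82
 z 0.115 n 720 X med 0.064 ang 1.81
 z 0.13 n 813 X med 0.067 ang 1.8
 z 0.145 n 886 X med 0.072 ang 1.82
 z 0.16 n 450 X med -0.043 ang 0.9
 z 0.175 n 1103 X med -0.066 ang 0.84
t 19.4 flange [0.4398 0.0919 0.2601] tip [0.4988 0.2539 0.1606] th 30.0 psi 69.9 q [-0.279  0.166  2.124  1.2    1.186 -0.626] F [ 0.67 -0.51 -0.68] open 0.0004 gf 0.0
N 6 row [-0.92, -1.95, 0.1] [-0.006, -0.0, 0.003] flange-> [0.323 0.113 0.209] step cm 2.15 rad 0.007
N 3 row [-1.68, 0.0, 1.55] [0.0, 0.0, 0.0] flange-> [0.329 0.127 0.142] step cm 2.29 rad 0.0
N 4 row [0.37, -0.0, 0.68] [0.0, 0.0, 0.0] flange-> [0.34  0.155 0.141] step cm 0.78 rad 0.0
N 7 row [0.89, -0.0, -0.23] [0.0, 0.0, 0.0] flange-> [0.347 0.171 0.203] step cm 0.92 rad 0.0
N 7 row [0.89, -0.0, 0.43] [0.0, 0.0, 0.0] flange-> [0.369 0.224 0.242] step cm 0.99 rad 0.0
N 4 row [0.12, 0.0, 0.86] [0.0, 0.0, 0.0] flange-> [0.381 0.253 0.229] step cm 0.86 rad 0.0
[-0.32  0.08  2.41  1.28  1.12 -0.83] 0.0
[-0.27  0.35  2.38  1.45  1.05 -1.09] 0.0
[-0.16  0.37  2.34  1.54  1.   -1.07] 0.0
[-0.1   0.15  2.34  1.45  0.99 -0.81] 0.0
[ 0.07  0.1   2.26  1.47  0.89 -0.62] 0.0
[ 0.15  0.17  2.21  1.55  0.83 -0.66] 0.0
```

Request:
{"name": "drive_tool", "arguments": {"targets": [1,-0.92,-1.95,0.1,-0.006,0,0.003,1,-0.92,-1.95,0.1,-0.006,0,0.003,1,-0.92,-1.95,0.1,-0.006,0,0.003,1,-0.92,-1.95,0.1,-0.006,0,0.003,1,-0.92,-1.95,0.1,-0.006,0,0.003,1,-0.92,-1.95,0.1,-0.006,0,0.003,1,-1.68,0,1.55,0,0,0,1,-1.68,0,1.55,0,0,0,1,-1.68,0,1.55,0,0,0,1,0,0,0,0,0,0]}}

```text
clock: 20.4
eef_pos: [0.3275, 0.1298, 0.1396]
ee_rot: [-0.281, 0.72, 0.482, 0.413]
contact_force: [0.5, -0.2, -0.2]
opening: 0.0005
grasp_force: 0.0
```

```bash
python3 -c "
from tins import *
look('w13'); rect(3,'w13'); lid(2,'w13')
go((tp(3,-54,42),67.5,30,4),(tp(3,-50,60),67.5,30,3),(tp(3,-37,104),67.5,30,7),(tp(3,-10,132),67.5,30,4),(tp(3,20,143),67.5,30,4))
"
```

```text
5564 [423.7 359.3] [107.9  53. ] 68.1 [-0.0602  0.0477 -0.0256  0.0279]
tin 2 pts above .068: 7771 at lid level 3067
 z 0.07 n 1275 X med 0.056 ang 1.93
 z 0.085 n 1425 X med 0.059 ang 1.86
 z 0.1 n 1596 X med 0.062 ang 1.83
 z 0.115 n 1799 X med 0.064 ang 1.81
 z 0.13 n 1510 X med 0.067 ang 1.8
t 20.45 flange [0.3279 0.1296 0.1407] tip [0.3926 0.2894 0.0413] th 30.0 psi 67.8 q [-0.257  0.359  2.381  1.462  1.044 -1.1  ] F [ 0.86  0.11 -0.29] open 0.0006 gf 0.0
N 4 row [0.37, 0.04, 0.61] [-0.002, -0.0, -0.001] flange-> [0.34  0.155 0.141] step cm 0.72 rad 0.002
N 3 row [0.59, 0.0, -0.18] [0.0, 0.0, 0.0] flange-> [0.342 0.159 0.159] step cm 0.61 rad 0.0
N 7 row [0.64, -0.0, -0.15] [0.0, 0.0, 0.0] flange-> [0.347 0.171 0.203] step cm 0.66 rad 0.0
N 4 row [0.94, 0.0, 0.23] [0.0, 0.0, 0.0] flange-> [0.357 0.196 0.231] step cm 0.97 rad 0.0
N 4 row [0.61, -0.0, 0.51] [0.0, 0.0, 0.0] flange-> [0.369 0.224 0.242] step cm 0.8 rad 0.0
```

Request:
{"name": "drive_tool", "arguments": {"targets": [1,0.37,0,0.63,0,0,0,1,0.37,0,0.63,0,0,0,1,0.37,0,0.63,0,0,0,1,0.37,0,0.63,0,0,0,1,0,0,0,0,0,0,1,0.59,0,-0.18,0,0,0,1,0.59,0,-0.18,0,0,0,1,0.59,0,-0.18,0,0,0,1,0.64,0,-0.15,0,0,0,1,0.64,0,-0.15,0,0,0]}}

```text
clock: 21.45
eef_pos: [0.3425, 0.1637, 0.1731]
ee_rot: [-0.279, 0.719, 0.482, 0.415]
contact_force: [-1.2, -1.1, 0.1]
opening: 0.0005
grasp_force: 0.6
```

Request:
{"name": "drive_tool", "arguments": {"targets": [1,0.64,0,-0.15,0,0,0,1,0.64,0,-0.15,0,0,0,1,0.64,0,-0.15,0,0,0,1,0.64,0,-0.15,0,0,0,1,0.64,0,-0.15,0,0,0,1,0,0,0,0,0,0]}}

```text
clock: 22.05
eef_pos: [0.3465, 0.1726, 0.2049]
ee_rot: [-0.279, 0.718, 0.483, 0.416]
contact_force: [-0.6, 0.1, 0.5]
opening: 0.0003
grasp_force: 0.2
```

```bash
python3 -c "
from tins import *
look('w14'); lid(3,'w14')
go((tp(3,-10,132),67.5,30,4),(tp(3,20,143),67.5,30,4),(tp(3,52,130),67.5,30,4))
"
```

```text
tin 3 pts above .068: 4216 at lid level 249
 z 0.07 n 318 X med 0.032 ang 0.95
 z 0.085 n 425 X med 0.01 ang 0.78
 z 0.1 n 1120 X med -0.018 ang 0.68
 z 0.115 n 1389 X med -0.041 ang 0.64
 z 0.13 n 950 X med -0.07 ang 0.59
t 22.1 flange [0.3463 0.1725 0.2044] tip [0.4115 0.3321 0.1051] th 29.9 psi 67.8 q [-0.095  0.153  2.348  1.454  0.988 -0.817] F [-0.52 -0.93 -0.1 ] open 0.0 gf 0.17237198444490787
N 4 row [0.91, 0.03, 0.22] [-0.001, -0.0, 0.001] flange-> [0.357 0.196 0.231] step cm 0.94 rad 0.001
N 4 row [0.61, -0.0, 0.51] [0.0, 0.0, 0.0] flange-> [0.369 0.224 0.242] step cm 0.8 rad 0.0
N 4 row [0.12, 0.0, 0.86] [0.0, 0.0, 0.0] flange-> [0.381 0.253 0.229] step cm 0.86 rad 0.0
```

Request:
{"name": "drive_tool", "arguments": {"targets": [1,0.92,0,0.22,0,0,0,1,0.92,0,0.22,0,0,0,1,0.92,0,0.22,0,0,0,1,0.92,0,0.22,0,0,0,1,0.61,0,0.51,0,0,0,1,0.61,0,0.51,0,0,0,1,0.61,0,0.51,0,0,0,1,0.61,0,0.51,0,0,0]}}

```text
clock: 22.9
eef_pos: [0.3674, 0.2247, 0.2423]
ee_rot: [-0.279, 0.719, 0.482, 0.415]
contact_force: [-1.0, -0.7, -0.3]
opening: 0.0001
grasp_force: 0.0
```

Request:
{"name": "drive_tool", "arguments": {"targets": [1,0.1,0,0.85,0,0,0,1,0.1,0,0.85,0,0,0,1,0.1,0,0.85,0,0,0,1,0.1,0,0.85,0,0,0,1,0,0,0,0,0,0,1,-0.5,0,-2.37,0,0,0,1,-0.5,0,-2.37,0,0,0,1,-0.5,0,-2.37,0,0,0,1,-0.5,0,-2.37,0,0,0,1,0,0,0,0,0,0]}}

```text
clock: 23.9
eef_pos: [0.3442, 0.1667, 0.2593]
ee_rot: [-0.278, 0.72, 0.482, 0.416]
contact_force: [-0.0, 0.2, -0.8]
opening: 0.0004
grasp_force: 0.0
```

```bash
python3 -c "
from tins import *
look('w15'); lid(3,'w15'); lid(2,'w15'); go()
im,d=optics.read_camera('top'); cv2.imwrite('pics/top1.png',im[:,:,::-1]); P=world(d,optics.camera_model('top'))
k=(d>0)&(abs(P[...,0]-.61)<.06)&(abs(P[...,1]+.14)<.065)&(P[...,2]>.06)&(P[...,2]<.12); print(k.sum(),np.percentile(P[k][:,2],[5,50,95]).round(4),cv2.minAreaRect((P[k][:,:2]*1000).astype(np.float32)))
"
```

```text
tin 3 pts above .068: 5975 at lid level 344
 z 0.07 n 565 X med 0.055 ang 1.9
 z 0.085 n 603 X med 0.058 ang 1.84
 z 0.1 n 655 X med 0.061 ang 1.81
 z 0.115 n 720 X med 0.064 ang 1.8
 z 0.13 n 795 X med 0.066 ang 1.79
 z 0.145 n 873 X med 0.072 ang 1.81
 z 0.16 n 425 X med -0.044 ang 0.9
 z 0.175 n 1101 X med -0.066 ang 0.84
tin 2 pts above .068: 5009 at lid level 1593
 z 0.07 n 623 X med 0.056 ang 1.93
 z 0.085 n 675 X med 0.059 ang 1.86
 z 0.1 n 743 X med 0.062 ang 1.83
 z 0.115 n 814 X med 0.064 ang 1.81
 z 0.13 n 926 X med 0.067 ang 1.8
 z 0.145 n 1017 X med 0.072 ang 1.82
 z 0.16 n 130 X med 0.078 ang 1.85
t 23.95 flange [0.3445 0.1672 0.2592] tip [0.4103 0.3266 0.1599] th 29.9 psi 67.6 q [-0.113 -0.033  2.346  1.327  1.032 -0.6  ] F [ 0.22 -0.78  0.16] open 0.0006 gf 0.0
665 [0.0647 0.0853 0.0909] ((608.4280395507812, -146.72061157226562), (113.03894805908203, 61.706336975097656), 75.18199920654297)
```

View pics/top1.png

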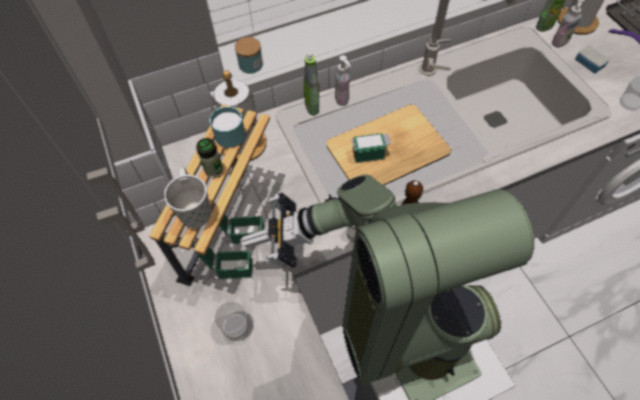

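Both free tins stand open at (243,230) and (233,264). The stiff tin is shut on the board at (370,147), and the gripper is clear of everything.

```bash
python3 -c "
from cell import workorder
print(workorder.finish_job())"
```

```text
the job is handed in; nothing more can be done
None
```

The job is handed in: the right-hand tin's hinge was stiff, so I shut its lid and stood it upright on the chopping board, and the other two lids are swung fully back with those tins left in place; the verdict was not shown.

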